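Switch off the bench lamp and plug it into its charger

TASK

The cordless hand lamp is lying on the bench, still lit. Pick it up and, holding it clear of the bench, push its red tail button all the way in against the steel block to click it off; then plug it into the leaning charger, all the way home, and let go of it there. Do not disturb the hammer, the cone of thread or the rivet tray.

Things in the scene. Friction and masses are not known exactly. Their poses are not given: they have to be found in the camera images.
- lamp: Yellow bar-shaped hand lamp, loose, about 0.24 kg, lying with its white light strip up. Body 130 long (x) x 40 wide (y) x 32 high (z), black rubber grip patch in the middle; black rectangular plug at the -x end, red round button at the +x end. Origin: centre of the body's underside; the long axis runs 16 above it along x; the body's end faces are at x = -65 and +65.
- plug_tip (a point): Centre of the end face of the lamp's plug, at x = -101, z = 16 in the lamp's frame; axes as the lamp's. The plug is 24 wide (y) x 20 high (z), sticks out 36 from the body's end face and tapers by 2 per side over its last 5. It also fits turned half round about x.
- button_top (a point): Centre of the top of the lamp's red tail button (20 across), at x = +75, z = 16 in the lamp's frame when out; axes as the lamp's; the button faces +x and is pushed in along -x.
- lamp_button (a joint): Travel of the red tail button: 0 = out, 0.006 m = fully in. Spring: about 2 N to start, 6 N fully in; it springs back out. It counts as clicked from 0.0045 m, read while pushed.
- anvil: The steel block on its wooden foot, fixed to the bench: block 60 (x) x 90 (y), top 94 above the bench. Origin on the bench under its centre; front looks along -x.
- anvil_face (a point): Point on the upright front face of the steel block fixed to the bench, 55 above the bench, mid-width. The face looks along -x of this frame, is 90 wide (y) and reaches from 14 to 94 above the bench; under it a wooden foot 110 wide, 14 high, sticks out 15 in front of the face.
- charger: Charger fixed to the bench; origin on the bench, z up. Black foot 130 wide (y), grey back plate 130 wide (y) x 70 tall leaning so that its face looks along +x and 35 degrees upward; its highest point, with the module, 96 above the bench. On the plate is bolted an orange block, the socket module: 60 wide (y), 50 up the slope, 40 deep, with a black plug hole in its middle (see mouth).
- mouth (a point): Point fixed to the charger, 30 ahead (+x) and 75 above its origin, in the plane of the orange module's front face. z points straight out of the socket (35 degrees above level; the plug goes in along -z), y level along the face, x down the face. The module sits off to one side of it, 5 to 18 along +y or -y: not reported, to be felt or seen. In x and z it is true; rigid.
- hole_floor (a point): Point on the grey plate 40 straight behind mouth (axes as mouth). The module's hole is 26.5 wide (y) x 22.5 (x), square-edged, 40 deep; the lamp is home when its body's end face meets the module's front face, the plug tip then 36 deep. Beside the module the space in front of the plate is free, so the module's upright sides can be touched.
- hammer: Bystander: hammer lying flat on the bench at the left edge of the work, roughly along x; origin on the bench.
- spool: Bystander: red cone of thread, 64 across, 105 tall, standing at the right edge of the work; origin under its centre.
- tray: Bystander: open wooden rivet tray 100 x 120 x 35, near the robot; origin under its centre.
Not all that is in view belongs to the job. Of the things that look like the lamp, take the one that is farthest from the robot's base at the start.

How it is judged:
By the outcome, as a careful person would: the job done as asked, in the order asked, and still so for the second after the job is handed in, with the robot touching nothing.
It also fails if it takes over 58 s, if anything falls off the work surface, if the arm or the gripper's body presses on something with over 40 N, if the wrist force passes 120 N, or if a joint passes its speed limit or range.

ROBOT

A 6-joint arm with a two-finger parallel gripper is mounted at the origin on the work surface. World frame = base frame: x ahead of the robot, y to its left, z up, the work surface at z = 0. Lengths are in mm, angles in rad, forces in N, time in s.
With the tool pointing down it reaches from about 275 to 750 mm from the base axis. Payload 10.2 kg.
Tool frame: the origin (TCP) lies at the very end of the fingers, on their centre line; the grasp point (between the pads) lies 19 mm behind it; z points along the fingers, y is the line along which they close (so a half turn about z gives the same grasp; the last joint's range is limited). The gripper opens to 85 mm and grips with 20 to 120 N. Pads are 22 mm wide; open, the fingers measure 114 mm over their backs; the gripper's body (76 mm by 85 mm) begins 54 mm behind the grasp point. The pads swing forward as they close: fully open they stand 13 mm farther back than shut.
Start: joints at [-1.384, 0.313, 1.498, -0, 1.331, -0.223], TCP at [209.162, -481.542, 231.294] pointing down, gripper open.
Joint ranges: [-2.94, 2.94], [-0.97, 2.17], [0.19, 2.56], [-1.23, 4.37], [0.02, 3.11], [-2.88, 2.88]. Speed limits (rad/s): [2.39, 2.39, 3.01, 3.14, 3.14, 3.14].

INTERFACE

Orientations are given as a unit quaternion [w, x, y, z].
In Python, from rig import * gives the robot as it stands. The module is installed in compiled form; this text tells all that it offers.
- The arm moves only by the shell command python3 -m crank 'ROWS' [FORCE]. ROWS is JSON, a list that holds one entry, the list of rows, each a list of 7 numbers: the shift along the tool's x, y, z in units of 25 mm (1.0 is 25 mm), then the turn, a rotation vector about the tool's x, y, z in units of 8 degrees (1.0 is 8 degrees), then the finger opening in mm, from 0 to 85.4. A call has exactly 8 rows; each row shifts and turns the commanded pose from where the row before left it, along the tool's axes as they then stand; what a row does not reach is not made up. A row lasts 1/10 s, in which the tool goes at most 50 mm and 8.59 degrees, less where a joint would pass 70% of its speed; a pose out of reach is approached as far as the arm can. A call is refused whole if a number of a shift passes 1 or a number of a turn 1, either way. A call with a gripper value outside its range is refused whole. The fingers move at their own pace and stop on an object; FORCE is the grip in N (left out, the last holds). Time passes only in rows, so rows that do not move let the fingers close, or fill a call up. It gives the time, the measured TCP pose, the force, the opening and the grip force at its end, in the units of the state.
- sense(): the state, without advancing time (a new reading comes with each control period).
- capture(name): name is "side" or "top" or "wrist"; returns the picture (384x512x3 uint8, blue, green, red); there is no depth.
- camera_model(name): a dict with "fx", "fy", "cx", "cy" (pixels), "k1" (the pictures are not rectified: a ray, as slopes to the right and down, at radius r is drawn at 1 + k1 r^2 times it, then the intrinsics apply), "world_from_camera" (4x4, takes a point from camera to world coordinates); the wrist camera has in their place "T_tool_cam" (4x4, takes a point from camera to tool coordinates, whose origin is the TCP and whose axes are the flange's). Camera axes: x right, y up, looking along -z (the intrinsics and any distortion apply to the point x, -y, -z); pixel columns grow to the right and rows downward; lengths in mm; the calibration is good to about 2 mm. A picture is of the moment at which its call begins: read the wrist's pose just before it. camera_model takes no time and is no camera call.
- finish_job(): hands the job in; it is judged then, once.
The state is a dict: "time_s": time; "joints": joint angles; "dq": joint speeds; "tau": joint torques, N m; "eef_pos": TCP position; "ee_rot": TCP orientation; "force": force on the tool from outside, world axes, zero at the start; "wrist_torque": the same for the moment, N m; "grip_width": opening from 0.0 (shut) to 1.0 (fully open); "grip_force": force on a finger pad.
Only numpy, scipy, OpenCV 4.12 (cv2) and the standard library are available. Lean on these libraries where they do the work, as an engineer would, in place of code of your own. Each camera call takes 0.05 s, during which the arm holds its last target. There are 200 camera calls.

## Working session

There is one attempt and no reset: what is moved stays moved. The work goes in short steps, Python scripts to look and compute and a shell command to move; the robot and the scene stay as the last step left them, time stands still between calls to the robot, and variables do not carry over. Pictures are saved under pics/ and viewed, at most 10 in all, crops included, and the job is handed in when it is done.

```bash
mkdir -p pics; cat > h.py <<'E'
import numpy as np, cv2
from scipy.spatial.transform import Rotation as R
from rig import *
np.set_printoptions(precision=3,suppress=True)
def Rt(q): return R.from_quat([q[1],q[2],q[3],q[0]])
E
python3 - <<'E'
from h import *
s=sense(); print(s)
a=capture("side");b=capture("top")
cv2.imwrite("pics/side.png",a);cv2.imwrite("pics/top.png",b);
cv2.imwrite("pics/both.png",cv2.resize(np.vstack([a,b]),(600,900))[:,:])
import pickle
for n in("side","top","wrist"): print(n,camera_model(n))
E
```

```text
{'time_s': 0.0, 'joints': array([-1.384,  0.313,  1.498, -0.   ,  1.331, -0.223]), 'dq': array([-0.001, -0.   , -0.001, -0.001,  0.001, -0.001]), 'tau': array([ -0.001, -41.228, -25.974,  -0.   ,   0.004,  -0.   ]), 'eef_pos': array([ 209.099, -481.285,  230.74 ]), 'ee_rot': array([-0.001,  0.979,  0.203,  0.   ]), 'force': array([-0.363,  0.049,  0.265]), 'wrist_torque': array([-0.043, -0.007,  0.013]), 'grip_force': 0.0, 'grip_width': 0.9983938365920145}
side {'fx': 445.808967918893, 'fy': 445.808967918893, 'cx': 250.41341435045604, 'cy': 191.13857112070926, 'k1': 0.019419889705561678, 'world_from_camera': array([[ -0.942,   0.239,  -0.234, 261.4  ],
       [ -0.335,  -0.661,   0.672, 800.086],
       [  0.006,   0.711,   0.703, 914.066],
       [  0.   ,   0.   ,   0.   ,   1.   ]])}
top {'fx': 466.89368617318496, 'fy': 466.89368617318496, 'cx': 256.7893816249172, 'cy': 196.59392115541968, 'k1': -0.12062940198053874, 'world_from_camera': array([[   0.022,    0.99 ,   -0.139,  350.439],
       [  -1.   ,    0.023,    0.005,   11.978],
       [   0.009,    0.139,    0.99 , 1285.952],
       [   0.   ,    0.   ,    0.   ,    1.   ]])}
wrist {'fx': 342.0958103885635, 'fy': 342.0958103885635, 'cx': 255.17205967342937, 'cy': 192.59744961712295, 'k1': -0.07792357194445626, 'T_tool_cam': array([[   0.001,    0.944,    0.33 ,   85.207],
       [   1.   ,   -0.   ,   -0.001,    0.23 ],
       [  -0.001,    0.33 ,   -0.944, -141.846],
       [   0.   ,    0.   ,    0.   ,    1.   ]])}
```

```bash
python3 -c "
import cv2
for n in('side','top'):
  cv2.imwrite('pics/%sL.png'%n,cv2.resize(cv2.imread('pics/%s.png'%n),(800,600),interpolation=cv2.INTER_CUBIC))"
```

```text
(no output)
```

View pics/topL.png

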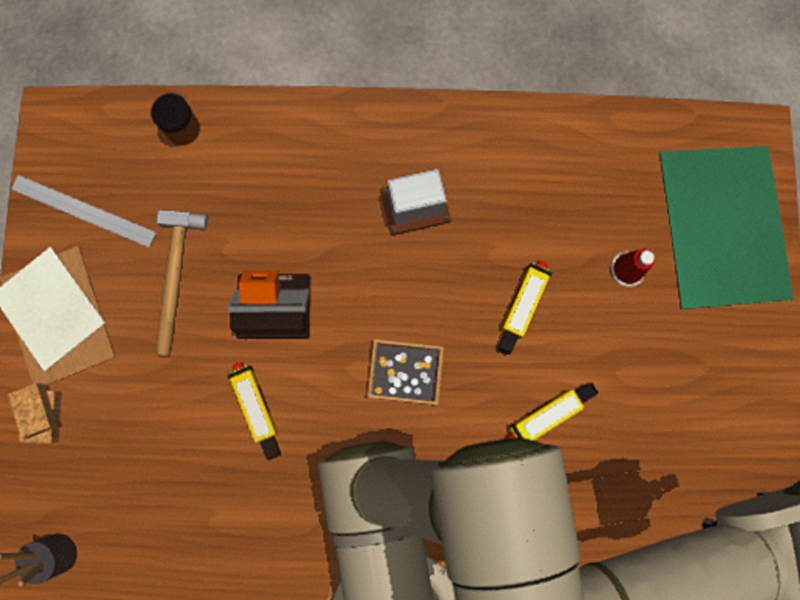

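View pics/sideL.png

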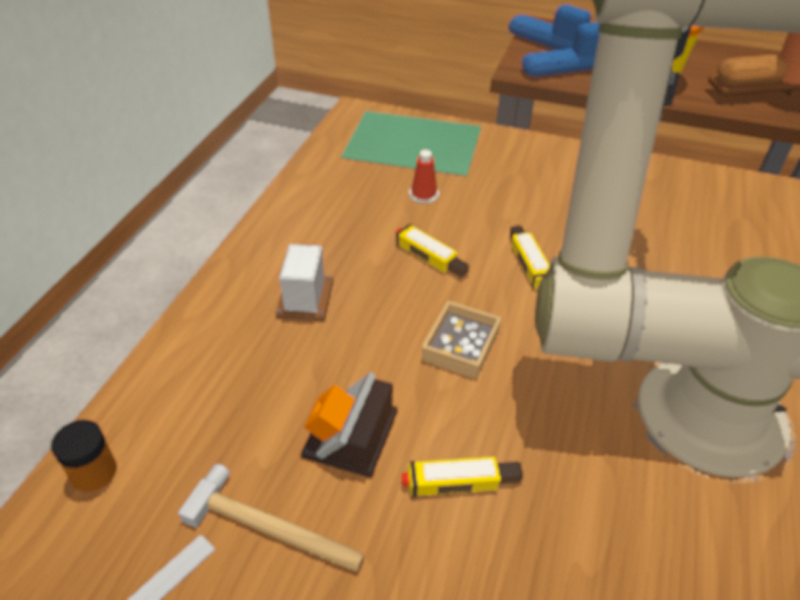

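Three lamp-like objects are visible in the 800-px top view: A (525,307), B (253,410) and C (555,412). A has its plug at (508,343) and its red button at (541,266). It looks farthest from the base, and I'll check that numerically. The charger is at (270,305) with its orange module at (258,288), and the anvil is at (417,195).

```bash
cat >> h.py <<'E'
def ray(n,u,v,T=None):
    c=camera_model(n); T=c.get("world_from_camera") if T is None else T
    d=np.array([(u-c['cx'])/c['fx'],(v-c['cy'])/c['fy']]); x=d.copy()
    for _ in range(20): x=d/(1+c['k1']*(x@x))
    w=T[:3,:3]@np.array([x[0],-x[1],-1]); return T[:3,3],w/np.linalg.norm(w)
def atz(n,u,v,z,T=None):
    o,d=ray(n,u,v,T); return o+d*(z-o[2])/d[2]
def tri(*rs):
    A=sum(np.eye(3)-np.outer(d,d) for o,d in rs); b=sum((np.eye(3)-np.outer(d,d))@o for o,d in rs)
    p=np.linalg.solve(A,b); return p,[np.linalg.norm((np.eye(3)-np.outer(d,d))@(p-o)) for o,d in rs]
def proj(n,p,T=None):
    c=camera_model(n); T=c.get("world_from_camera") if T is None else T
    q=T[:3,:3].T@(np.asarray(p,float)-T[:3,3]); x=np.array([q[0],-q[1]])/-q[2]; x=x*(1+c['k1']*(x@x)); return np.array([c['fx']*x[0]+c['cx'],c['fy']*x[1]+c['cy']])
E
python3 - <<'E'
from h import *
for n,u,v in (("A",525,307),("B",253,410),("C",555,412)):
    p=atz("top",u/1.5625,v/1.5625,32); print(n,p,np.hypot(*p[:2]))
a=cv2.imread("pics/side.png");b=cv2.imread("pics/top.png")
def cr(i,x,y): return cv2.resize(i[y:y+75,x:x+100],(400,300),interpolation=cv2.INTER_CUBIC)
cv2.imwrite("pics/z1.png",np.vstack([np.hstack([cr(b,286,160),cr(a,230,122)]),np.hstack([cr(b,123,158),cr(a,178,232)])]))
cv2.imwrite("pics/z2.png",np.hstack([cr(b,217,90),cr(a,150,145)]))
E
```

```text
A [ 531.922 -210.826   32.   ] 572.1784358429738
B [343.22  254.875  32.   ] 427.50586370253075
C [ 350.903 -263.      32.   ] 438.5222490073159
```

View pics/z1.png

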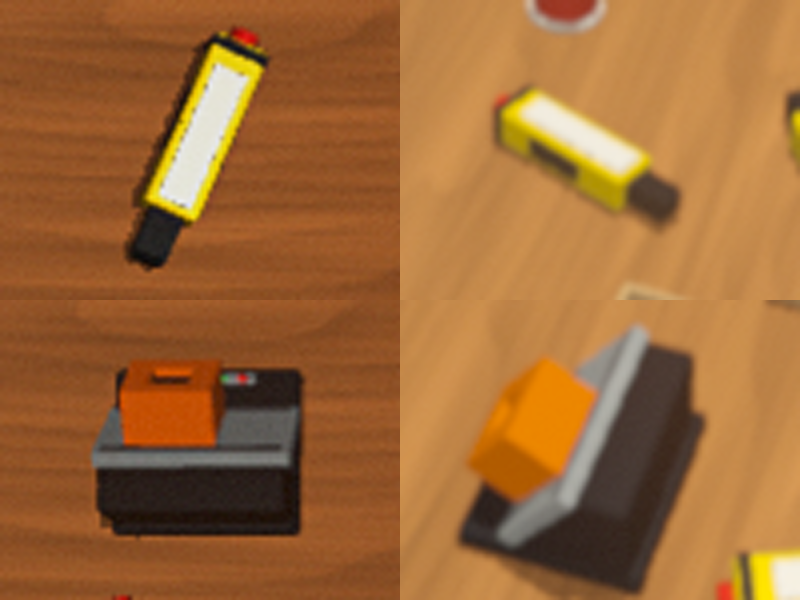

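View pics/z2.png

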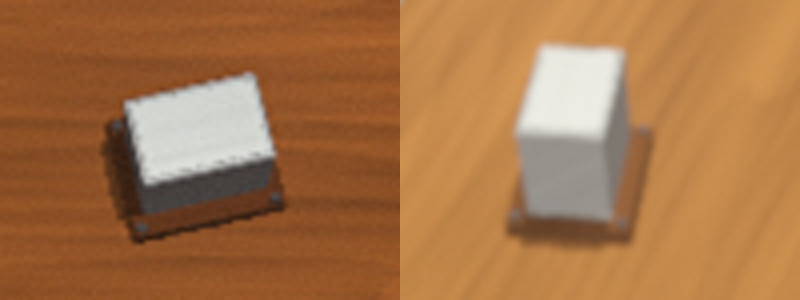

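The crop confirms A. It's 572 mm from the base against 428 (B) and 439 (C), and it lies strip up with the plug toward the robot and the button away. The charger's orange module sits toward +y of the plate and faces away from the robot. The anvil's front faces the robot. Next I'll fit the poses.

```bash
cat >> h.py <<'E'
from scipy.optimize import least_squares
def fit(obs,p0,T3=lambda p:(R.from_euler('z',p[2]).as_matrix(),np.array([p[0],p[1],p[3] if len(p)>3 else 0]))):
    # obs: (cam, T or None, body pt or f(p), u,v)
    def f(p):
        M,t=T3(p); r=[]
        for n,T,b,u,v in obs:
            b=b(p) if callable(b) else np.array(b,float)
            r+=list(proj(n,M@b+t,T)-[u,v])
        return r
    s=least_squares(f,p0,x_scale=[10,10,.1,10,10][:len(p0)],loss='soft_l1'); return s.x,np.array(f(s.x)).reshape(-1,2)
def go(pos,q_or_R,n,start=None):
    """rows from commanded/measured pose to target"""
    if start is None:
        s=sense(); p,r=s['eef_pos'],Rt(s['ee_rot'])
    else: p,r=start
    dr=(r.inv()*q_or_R).as_rotvec()
    dw=(np.array(pos)-p)/n
    print("rot total(units)",np.degrees(dr)/8,"mm",np.array(pos)-p)
    for i in range(n):
        ri=r*R.from_rotvec(dr*i/n)
        print(np.round(np.r_[ri.inv().apply(dw)/25,np.degrees(dr)/8/n],2).tolist())
def down(yaw,pitch=0): # tool x along yaw, tool z down; pitch: lamp x raised by pitch
    return R.from_euler('z',yaw)*R.from_euler('y',-pitch)*R.from_euler('x',np.pi)
def wT(s=None):
    s=s or sense(); T=np.eye(4); T[:3,:3]=Rt(s['ee_rot']).as_matrix(); T[:3,3]=s['eef_pos']
    return T@camera_model("wrist")["T_tool_cam"]
E
python3 - <<'E'
from h import *
t=lambda x,y,ox,oy:(ox+(x+.5)/4-.5,oy+(y+.5)/4-.5)
L=lambda x,y:t(x,y,286,160); S=lambda x,y:t(x-400,y,230,122)
o=[("top",None,b,*L(*q)) for b,q in [((65,20,32),(213,34)),((65,-20,32),(268,60)),((-65,20,32),(146,204)),((-65,-20,32),(195,222)),((-101,0,26),(148,258))]]
o+=[("side",None,b,*S(*q)) for b,q in [((65,-20,32),(533,87)),((65,20,32),(501,117)),((-65,-20,32),(650,155)),((-65,20,32),(627,185)),((-65,20,0),(625,212))]]
p,r=fit(o,[530,-210,-.4,0]); print("lamp",p,np.degrees(p[2]));print(r)
A=lambda x,y:t(x,y,217,90); B=lambda x,y:t(x-400,y,150,145)
o=[("top",None,b,*A(*q)) for b,q in [((-30,45,94),(142,184)),((-30,-45,94),(275,155)),((30,45,94),(125,100)),((30,-45,94),(252,74))]]
o+=[("side",None,b,*B(*q)) for b,q in [((30,-45,94),(541,46)),((-30,-45,94),(626,50)),((30,45,94),(516,133)),((-30,45,94),(606,136)),((30,45,14),(526,215)),((-30,45,14),(610,218))]]
p,r=fit(o,[640,0,.1,0]); print("anvil",p,np.degrees(p[2]));print(r)
c,s=np.cos(np.radians(35)),np.sin(np.radians(35))
def m(x,y,z): # mouth->charger with module offset p[4]
    return lambda p: np.array([30+s*x+c*z,y+p[4],75-c*x+s*z])
C=lambda x,y:t(x,y-300,123,158); D=lambda x,y:t(x-400,y-300,178,232)
o=[("top",None,b,*C(*q)) for b,q in [(m(-25,30,-40),(122,443)),(m(-25,-30,-40),(218,445)),(m(25,30,0),(130,362)),(m(25,-30,0),(222,362)),(m(-25,30,0),(122,392)),(m(-25,-30,0),(220,390))]]
o+=[("side",None,b,*D(*q)) for b,q in [(m(25,30,0),(471,467)),(m(-25,30,0),(512,411)),(m(25,30,-40),(519,502)),(m(-25,-30,0),(550,357)),(m(-25,30,-40),(562,462)),(m(-25,-30,-40),(599,392))]]
p,r=fit(o,[540,220,0,0,10]); print("charger",p,np.degrees(p[2]));print(r)
M=R.from_euler('z',p[2]).as_matrix()
h=M@m(0,0,0)(p)+[p[0],p[1],p[3]];print("hole",h)
for b in [(22,65,0),]: pass
P=lambda y:lambda q:np.array([0,y,0])
for y in(-65,65):
  b=np.array([30+s*-35-c*40,y,75+c*35-s*40]);w=M@b+[p[0],p[1],p[3]]
  print("plate top corner",(proj("top",w)-[123,158])*4+[0,300],(proj("side",w)-[178,232])*4+[400,300])
E
```

```text
lamp [ 542.852 -214.022   -0.393    1.251] -22.501272852313253
[[ 0.57   0.05 ]
 [ 0.171 -0.64 ]
 [-0.741  0.619]
 [ 0.558  2.032]
 [ 0.103  2.407]
 [-1.542 -0.372]
 [-1.996 -1.932]
 [ 1.676  0.841]
 [-0.904 -0.151]
 [-1.054  1.025]]
anvil [716.577 -15.642   0.254   2.878] 14.54102932546276
[[ 0.258  0.98 ]
 [ 0.267  0.721]
 [-0.674  0.614]
 [ 0.584 -0.25 ]
 [-0.31  -0.318]
 [-0.559 -0.008]
 [-0.502 -0.518]
 [-0.896  0.17 ]
 [ 0.071 -0.172]
 [ 0.19   0.504]]
charger [ 533.529  349.095    0.036    3.143 -104.007] 2.079252524489271
[[ 1.289  1.447]
 [-0.042  0.638]
 [ 1.071  0.021]
 [ 0.264 -0.319]
 [-0.334  0.419]
 [-1.835  0.58 ]
 [-1.579 -1.03 ]
 [-1.406  5.483]
 [ 0.308 -0.446]
 [-1.291 -1.257]
 [ 0.364  2.459]
 [ 0.082 -0.487]]
hole [567.282 246.246  78.143]
plate top corner [109.257 454.379] [565.335 477.339]
plate top corner [-85.912 457.025] [475.472 683.693]
```

```bash
python3 - <<'E'
from h import *
go([535,-214,180],down(np.radians(-22.5)),16)
E
```

```text
rot total(units) [-0.008  0.001  5.748] mm [325.864 267.322 -50.816]
[1.01, -0.29, 0.13, -0.0, 0.0, 0.36]
[1.0, -0.34, 0.13, -0.0, 0.0, 0.36]
[0.98, -0.39, 0.13, -0.0, 0.0, 0.36]
[0.96, -0.44, 0.13, -0.0, 0.0, 0.36]
[0.94, -0.48, 0.13, -0.0, 0.0, 0.36]
[0.91, -0.53, 0.13, -0.0, 0.0, 0.36]
[0.88, -0.58, 0.13, -0.0, 0.0, 0.36]
[0.85, -0.62, 0.13, -0.0, 0.0, 0.36]
[0.82, -0.66, 0.13, -0.0, 0.0, 0.36]
[0.79, -0.7, 0.13, -0.0, 0.0, 0.36]
[0.75, -0.74, 0.13, -0.0, 0.0, 0.36]
[0.71, -0.78, 0.13, -0.0, 0.0, 0.36]
[0.67, -0.81, 0.13, -0.0, 0.0, 0.36]
[0.63, -0.84, 0.13, -0.0, 0.0, 0.36]
[0.59, -0.87, 0.13, -0.0, 0.0, 0.36]
[0.54, -0.9, 0.13, -0.0, 0.0, 0.36]
```

```bash
python3 -m crank '[[[1,-0.29,0.13,0,0,0.36,85],[1,-0.34,0.13,0,0,0.36,85],[0.98,-0.39,0.13,0,0,0.36,85],[0.96,-0.44,0.13,0,0,0.36,85],[0.94,-0.48,0.13,0,0,0.36,85],[0.91,-0.53,0.13,0,0,0.36,85],[0.88,-0.58,0.13,0,0,0.36,85],[0.85,-0.62,0.13,0,0,0.36,85]]]' 40
python3 -m crank '[[[0.82,-0.66,0.13,0,0,0.36,85],[0.79,-0.7,0.13,0,0,0.36,85],[0.75,-0.74,0.13,0,0,0.36,85],[0.71,-0.78,0.13,0,0,0.36,85],[0.67,-0.81,0.13,0,0,0.36,85],[0.63,-0.84,0.13,0,0,0.36,85],[0.59,-0.87,0.13,0,0,0.36,85],[0.54,-0.9,0.13,0,0,0.36,85]]]'
python3 - <<'E'
from h import *
s=sense();print(s['eef_pos'],s['dq'],s['force'])
a=capture("wrist");s2=sense();print(s2['eef_pos']);cv2.imwrite("pics/w1.png",a);cv2.imwrite("pics/w1L.png",cv2.resize(a,(800,600),interpolation=cv2.INTER_CUBIC))
np.save("w1T.npy",wT(s))
go([600,246,210],down(np.radians(2)),20)
E
```

```text
time_s: 0.9
eef_pos: [372.5, -347.0, 204.9]
ee_rot: [-0.0, 1.0, 0.003, -0.0]
force: [-0.4, -1.0, -0.0]
grip_width: 0.994
grip_force: 0.0
time_s: 1.7
eef_pos: [535.5, -213.9, 178.8]
ee_rot: [-0.0, 0.98, -0.197, -0.0]
force: [0.1, -0.5, -0.1]
grip_width: 0.996
grip_force: 0.0
[ 535.49  -213.867  178.776] [ 0.449  0.294 -0.359 -0.     0.062  0.948] [ 0.069 -0.465 -0.121]
[ 537.392 -211.396  178.151]
rot total(units) [-0.013  0.004 -3.093] mm [ 62.608 457.396  31.849]
[-0.24, -0.89, -0.06, -0.0, 0.0, -0.15]
[-0.22, -0.9, -0.06, -0.0, 0.0, -0.15]
[-0.2, -0.9, -0.06, -0.0, 0.0, -0.15]
[-0.18, -0.91, -0.06, -0.0, 0.0, -0.15]
[-0.16, -0.91, -0.06, -0.0, 0.0, -0.15]
[-0.14, -0.91, -0.06, -0.0, 0.0, -0.15]
[-0.12, -0.92, -0.06, -0.0, 0.0, -0.15]
[-0.1, -0.92, -0.06, -0.0, 0.0, -0.15]
[-0.08, -0.92, -0.06, -0.0, 0.0, -0.15]
[-0.06, -0.92, -0.06, -0.0, 0.0, -0.15]
[-0.04, -0.92, -0.06, -0.0, 0.0, -0.15]
[-0.02, -0.92, -0.06, -0.0, 0.0, -0.15]
[-0.0, -0.92, -0.06, -0.0, 0.0, -0.15]
[0.02, -0.92, -0.06, -0.0, 0.0, -0.15]
[0.04, -0.92, -0.06, -0.0, 0.0, -0.15]
[0.06, -0.92, -0.06, -0.0, 0.0, -0.15]
[0.08, -0.92, -0.06, -0.0, 0.0, -0.15]
[0.1, -0.92, -0.06, -0.0, 0.0, -0.15]
[0.12, -0.92, -0.06, -0.0, 0.0, -0.15]
[0.14, -0.91, -0.06, -0.0, 0.0, -0.15]
```

View pics/w1L.png

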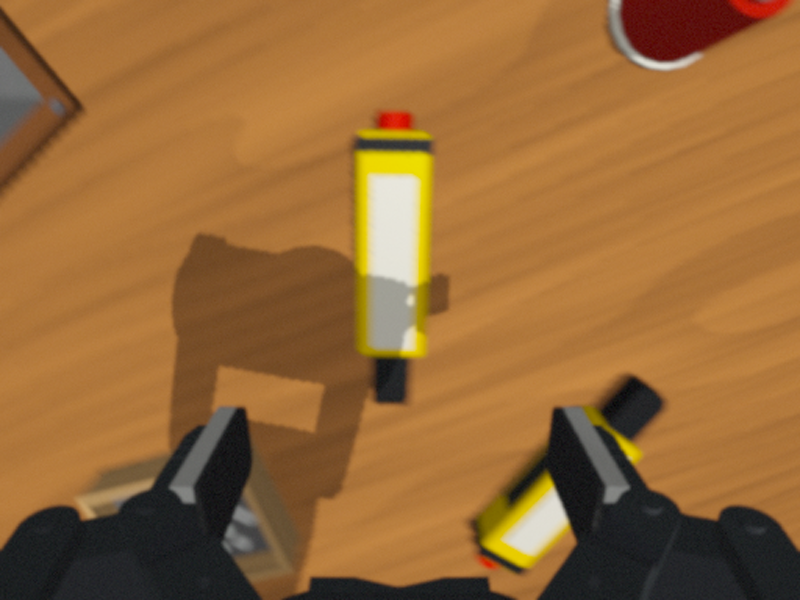

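The lamp is square in view. Its body top corners are (357,130), (433,130), (357,355) and (427,357), the plug tip is at about (391,402), and the button is at about (395,112). Now over to the charger for a close view.

```bash
python3 -m crank '[[[-0.24,-0.9,-0.06,0,0,-0.15,85],[-0.22,-0.9,-0.06,0,0,-0.15,85],[-0.2,-0.9,-0.06,0,0,-0.15,85],[-0.18,-0.9,-0.06,0,0,-0.15,85],[-0.16,-0.9,-0.06,0,0,-0.15,85],[-0.14,-0.9,-0.06,0,0,-0.15,85],[-0.12,-0.9,-0.06,0,0,-0.15,85],[-0.1,-0.9,-0.06,0,0,-0.15,85]]]'
python3 -m crank '[[[-0.08,-0.92,-0.06,0,0,-0.15,85],[-0.06,-0.92,-0.06,0,0,-0.15,85],[-0.04,-0.92,-0.06,0,0,-0.15,85],[-0.02,-0.92,-0.06,0,0,-0.15,85],[0,-0.92,-0.06,0,0,-0.15,85],[0.02,-0.92,-0.06,0,0,-0.15,85],[0.04,-0.92,-0.06,0,0,-0.15,85],[0.06,-0.92,-0.06,0,0,-0.15,85]]]'
python3 -m crank '[[[0.08,-0.92,-0.06,0,0,-0.15,85],[0.1,-0.92,-0.06,0,0,-0.15,85],[0.12,-0.92,-0.06,0,0,-0.15,85],[0.14,-0.92,-0.06,0,0,-0.15,85],[0.4,0,0,0,0,0,85],[0,0,0,0,0,0,85],[0,0,0,0,0,0,85],[0,0,0,0,0,0,85]]]'
python3 - <<'E'
from h import *
s=sense();print(s['eef_pos'],s['dq'],s['force'])
a=capture("wrist");s2=sense();print(s2['eef_pos']);cv2.imwrite("pics/w2.png",a);cv2.imwrite("pics/w2L.png",cv2.resize(a,(800,600),interpolation=cv2.INTER_CUBIC))
np.save("w2T.npy",wT(s))
T=wT(s)
print("hole px",proj("wrist",[567,246,75],T)*1.5625)
E
```

```text
time_s: 2.55
eef_pos: [559.3, -32.1, 191.1]
ee_rot: [-0.0, 0.994, -0.113, -0.0]
force: [0.5, -0.6, 0.1]
grip_width: 0.998
grip_force: 0.0
time_s: 3.35
eef_pos: [585.6, 150.2, 203.0]
ee_rot: [0.0, 1.0, -0.029, -0.0]
force: [0.0, 0.3, 0.9]
grip_width: 0.995
grip_force: 0.0
time_s: 4.15
eef_pos: [609.0, 240.8, 209.2]
ee_rot: [0.0, 1.0, 0.012, -0.0]
force: [0.3, 0.1, 0.0]
grip_width: 0.994
grip_force: 0.0
[609.01  240.835 209.202] [ 0.001 -0.003 -0.002  0.001  0.002  0.001] [0.306 0.144 0.046]
[609.066 240.845 209.342]
hole px [387.008 352.133]
```

View pics/w2L.png

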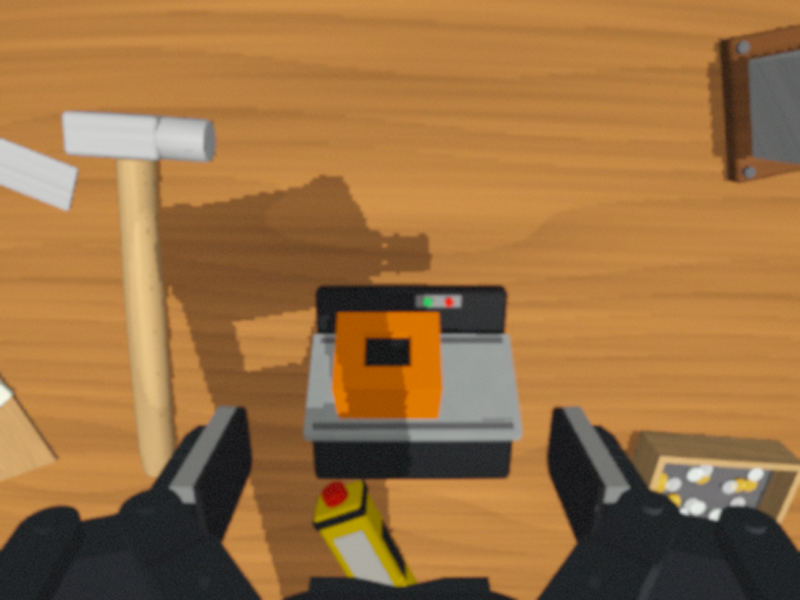

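The hole centre is at about (388,352), and the orange front face spans (335,311) to (441,365). The plate's top edge runs (305,438)-(520,438), and its sides reach (313,335)-(511,335). I'll get sub-pixel edges with code.

```bash
python3 - <<'E'
from h import *
a=cv2.imread("pics/w2.png");T=np.load("w2T.npy")
hsv=cv2.cvtColor(a,cv2.COLOR_BGR2HSV)
roi=a[215:236,228:270].astype(float).max(2)
mx=cv2.resize(roi,None,fx=8,fy=8,interpolation=cv2.INTER_CUBIC); m=(mx<100).astype(np.uint8)
n,l,st,ce=cv2.connectedComponentsWithStats(m); i=1+np.argmax(st[1:,4])
x,y,w,h=st[i][:4]; f=lambda v,o:o+(v+.0)/8-.5
print("hole L,T,R,B",f(x,228),f(y,215),f(x+w,228),f(y+h,215),"cent",(ce[i]+.5)/8-.5+[228,215])
x0,y0,x1,y1=f(x,228),f(y,215),f(x+w,228),f(y+h,215)
c,s=np.cos(np.radians(35)),np.sin(np.radians(35))
def m3(x,y,z): return np.array([30+s*x+c*z,y,75-c*x+s*z])
# model: p = charger x, hole-axis y, yaw, z-off (fixed 0 and free)
obs=[((11.25,13.25,0),x0,y0),((11.25,-13.25,0),x1,y0),((-11.25,13.25,0),x0,y1),((-11.25,-13.25,0),x1,y1)]
obs+=[((25,30,0),335/1.5625,311/1.5625),((25,-30,0),440.5/1.5625,311/1.5625)]
O=[("wrist",T,m3(*b),u,v) for b,u,v in obs]
for p0 in([540,246,0],[540,246,0,0]):
  p,r=fit(O,p0);print(p,np.degrees(p[2]));print(r)
  print("hole",R.from_euler('z',p[2]).apply(m3(0,0,0))+[p[0],p[1],p[3] if len(p)>3 else 0])
cv2.imwrite("pics/c.png",cv2.resize(a[175:310,185:345],(800,675))[:600])
# lamp from wrist picture 1 (+ top view)
T=np.load("w1T.npy");q=1/1.5625
L=[((65,20,32),357,130),((65,-20,32),433,130),((-65,20,32),357,355),((-65,-20,32),427,357),((-101,8,26),377,402),((-101,-8,26),406,402)]
O=[("wrist",T,b,(u+.5)*q-.5,(v+.5)*q-.5) for b,u,v in L]
p,r=fit(O,[540,-214,-.39]);print("lamp w",p,np.degrees(p[2]));print(r)
t=lambda x,y:(286+(x+.5)/4-.5,160+(y+.5)/4-.5)
O2=[("top",None,b,*t(*z)) for b,z in [((65,20,32),(213,34)),((65,-20,32),(268,60)),((-65,20,32),(146,204)),((-65,-20,32),(195,222))]]
p,r=fit(O+O2,[540,-214,-.39,0]);print("lamp both",p,np.degrees(p[2]))
E
```

```text
hole L,T,R,B 233.125 216.0 261.625 233.625 cent [247.318 224.98 ]
[539.357 245.574   0.024] 1.3771481193844257
[[-0.266 -3.838]
 [ 0.624 -3.832]
 [-1.222  0.527]
 [ 0.948  0.538]
 [ 0.931  0.556]
 [-1.757  0.564]]
hole [569.349 246.295  75.   ]
[539.659 245.561   0.024   0.697] 1.3681470922203078
[[-0.291 -3.853]
 [ 0.671 -3.842]
 [-1.253  0.568]
 [ 0.995  0.584]
 [ 0.865  0.509]
 [-1.668  0.527]]
hole [569.651 246.277  75.697]
lamp w [ 550.184 -217.012   -0.413] -23.634659620018258
[[-0.366 -1.929]
 [ 0.443 -1.104]
 [ 0.82   0.657]
 [-0.886  0.013]
 [ 1.05   1.476]
 [-1.205  1.71 ]]
lamp both [ 548.486 -216.268   -0.411   -5.833] -23.521264990590392
```

View pics/c.png

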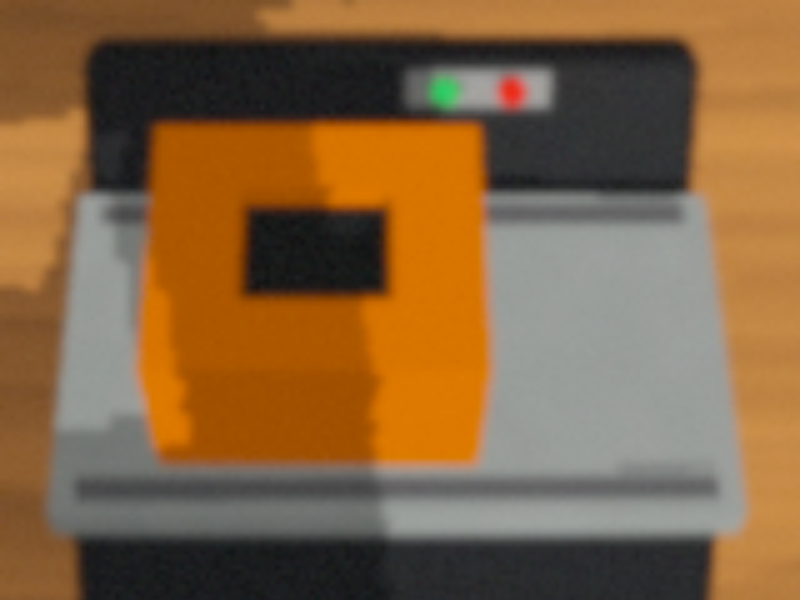

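```bash
python3 - <<'E'
from h import *
T=np.load("w2T.npy");c,s=np.cos(np.radians(35)),np.sin(np.radians(35))
def m3(x,y,z): return np.array([30+s*x+c*z,y,75-c*x+s*z])
k=lambda x,y:(185+(x+.5)/5-.5,175+(y+.5)*135/675-.5)
ob=[((-11.25,13.25,0),246,295),((-11.25,-13.25,0),388,295),((25,30,0),151,122),((25,-30,0),485,122),((-25,30,0),139,372),((-25,-30,0),491,372),((-25,30,-40),158,463),((-25,-30,-40),478,463)]
W=[("wrist",T,m3(*b),*k(*q)) for b,*q in ob]
t=lambda x,y:(123+(x+.5)/4-.5,158+(y-300+.5)/4-.5)
P=[("top",None,m3(*b),*t(*q)) for b,q in [((-25,30,-40),(122,443)),((-25,-30,-40),(218,445)),((25,30,0),(130,362)),((25,-30,0),(222,362))]]
for nm,O,p0 in(("w",W,[540,246,0]),("wz",W,[540,246,0,0]),("w+top",W+P,[540,246,0,0])):
  p,r=fit(O,p0);print(nm,p,np.degrees(p[2]),"hole",R.from_euler('z',p[2]).apply(m3(0,0,0))+[p[0],p[1],p[3] if len(p)>3 else 0]);print(r.T)
e=[atz("wrist",*k(*q),75+c*35-40*s,T) for q in((60,530),(735,532))];d=e[1]-e[0];print("plate yaw",np.degrees(np.arctan2(d[0],-d[1])),np.linalg.norm(d),(e[0]+e[1])/2)
e=[atz("wrist",*k(*q),m3(25,0,0)[2],T) for q in((151,122),(485,122))];d=e[1]-e[0];print("face width",np.linalg.norm(d))
go([549,-216,120],down(np.radians(-23)),20)
E
```

```text
w [539.673 245.149   0.023] 1.3246952545747501 hole [569.664 245.843  75.   ]
[[-1.381  0.9    1.026 -0.92  -0.474  0.419  0.105  0.056]
 [ 0.221  0.257  0.26   0.323 -0.858 -0.768  0.117  0.201]]
wz [539.953 245.146   0.023   0.568] 1.3278269698862055 hole [569.945 245.841  75.568]
[[-1.418  0.928  0.957 -0.86  -0.557  0.492  0.042  0.118]
 [ 0.221  0.255  0.191  0.251 -0.826 -0.739  0.183  0.264]]
w+top [539.696 245.279   0.024   0.143] 1.366215472746682 hole [569.688 245.995  75.143]
[[-1.561  0.735  0.835 -1.082 -0.661  0.267 -0.035 -0.056  1.449  0.053
   1.507  0.638]
 [ 0.277  0.293  0.309  0.328 -0.782 -0.736  0.193  0.238  0.571  0.042
  -0.782 -0.849]]
plate yaw 1.0894879664064583 125.3722510878918 [513.343 229.684  80.727]
face width 61.78506375338401
rot total(units) [0.001 0.002 3.046] mm [ -60.066 -456.845  -89.342]
[-0.14, 0.91, 0.18, 0.0, 0.0, 0.15]
[-0.12, 0.91, 0.18, 0.0, 0.0, 0.15]
[-0.1, 0.92, 0.18, 0.0, 0.0, 0.15]
[-0.08, 0.92, 0.18, 0.0, 0.0, 0.15]
[-0.06, 0.92, 0.18, 0.0, 0.0, 0.15]
[-0.04, 0.92, 0.18, 0.0, 0.0, 0.15]
[-0.02, 0.92, 0.18, 0.0, 0.0, 0.15]
[-0.01, 0.92, 0.18, 0.0, 0.0, 0.15]
[0.01, 0.92, 0.18, 0.0, 0.0, 0.15]
[0.03, 0.92, 0.18, 0.0, 0.0, 0.15]
[0.05, 0.92, 0.18, 0.0, 0.0, 0.15]
[0.07, 0.92, 0.18, 0.0, 0.0, 0.15]
[0.09, 0.92, 0.18, 0.0, 0.0, 0.15]
[0.11, 0.91, 0.18, 0.0, 0.0, 0.15]
[0.13, 0.91, 0.18, 0.0, 0.0, 0.15]
[0.15, 0.91, 0.18, 0.0, 0.0, 0.15]
[0.17, 0.91, 0.18, 0.0, 0.0, 0.15]
[0.19, 0.9, 0.18, 0.0, 0.0, 0.15]
[0.21, 0.9, 0.18, 0.0, 0.0, 0.15]
[0.23, 0.89, 0.18, 0.0, 0.0, 0.15]
```

```bash
python3 -m crank '[[[-0.14,0.92,0,0,0,0.15,85],[-0.12,0.92,0,0,0,0.15,85],[-0.1,0.92,0,0,0,0.15,85],[-0.08,0.92,0,0,0,0.15,85],[-0.06,0.92,0,0,0,0.15,85],[-0.04,0.92,0,0,0,0.15,85],[-0.02,0.92,0,0,0,0.15,85],[-0.01,0.92,0.1,0,0,0.15,85]]]'
python3 -m crank '[[[0.01,0.92,0.1,0,0,0.15,85],[0.03,0.92,0.1,0,0,0.15,85],[0.05,0.92,0.1,0,0,0.15,85],[0.07,0.92,0.1,0,0,0.15,85],[0.09,0.92,0.1,0,0,0.15,85],[0.11,0.91,0.2,0,0,0.15,85],[0.13,0.91,0.2,0,0,0.15,85],[0.15,0.91,0.4,0,0,0.15,85]]]'
python3 -m crank '[[[0.17,0.91,0.5,0,0,0.15,85],[0.19,0.9,0.5,0,0,0.15,85],[0.21,0.9,0.5,0,0,0.15,85],[0.23,0.89,0.5,0,0,0.15,85],[0,0,0.5,0,0,0,85],[0,0,0,0,0,0,85],[0,0,0,0,0,0,85],[0,0,0,0,0,0,85]]]'
python3 - <<'E'
from h import *
s=sense();print(s['eef_pos'],s['force'])
a=capture("wrist");cv2.imwrite("pics/w3.png",a);T=wT(s);np.save("w3T.npy",T)
hsv=cv2.cvtColor(a,cv2.COLOR_BGR2HSV)
m=(((hsv[...,0]>22)&(hsv[...,0]<36)&(hsv[...,1]>150))).astype(np.uint8)
n,l,st,ce=cv2.connectedComponentsWithStats(m)
for i in range(1,n):
  if st[i,4]>200: print(st[i],ce[i],cv2.minAreaRect(np.argwhere(l==i)[:,::-1].astype(np.float32)))
cv2.imwrite("pics/w3L.png",cv2.resize(a,(800,600)))
E
```

```text
time_s: 5.0
eef_pos: [585.7, 56.9, 207.3]
ee_rot: [-0.0, 0.997, -0.072, 0.0]
force: [0.7, 0.3, 0.3]
grip_width: 0.997
grip_force: 0.0
time_s: 5.8
eef_pos: [562.1, -125.8, 174.8]
ee_rot: [0.0, 0.988, -0.155, 0.001]
force: [0.3, 0.6, -0.7]
grip_width: 0.995
grip_force: 0.0
time_s: 6.6
eef_pos: [551.4, -215.5, 112.7]
ee_rot: [0.0, 0.981, -0.195, 0.001]
force: [0.1, 0.1, -0.2]
grip_width: 1.0
grip_force: 0.0
[ 551.381 -215.495  112.651] [ 0.126  0.067 -0.174]
[232 109  60  11 437] [261.611 115.195] ((261.5560607910156, 114.3698959350586), (59.058494567871094, 9.812392234802246), 1.5074357986450195)
[ 231  129   61  157 3987] [259.574 195.598] ((261.0, 207.0), (156.0, 60.0), 90.0)
[329 346  40  38 216] [346.042 368.69 ] ((351.2500305175781, 367.2500305175781), (10.606602668762207, 53.74012756347656), 45.0)
```

View pics/w3L.png

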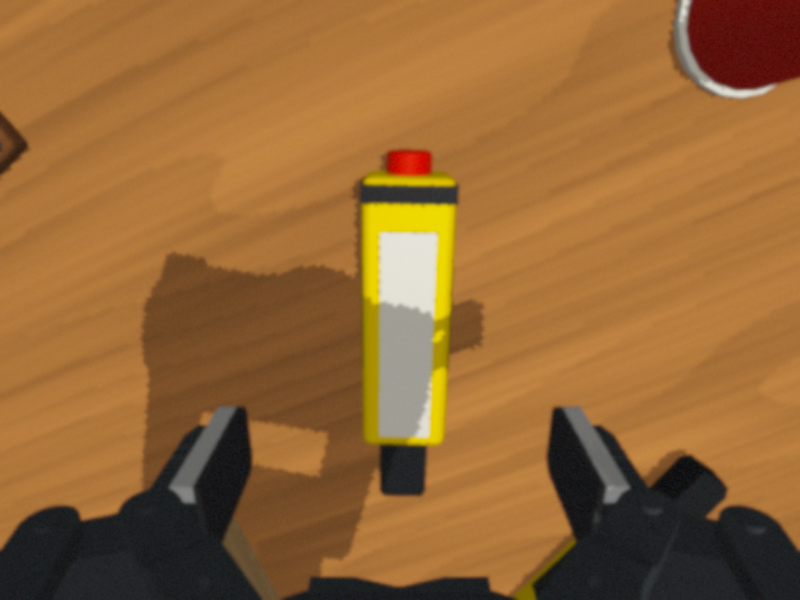

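The lamp is well centred: body top corners (364,173), (457,175), (363,443) and (443,444), plug tip at row 493, button tip at row 151.

```bash
python3 - <<'E'
from h import *
T=np.load("w3T.npy");q=1/1.5625
L=[((65,20,32),363,175),((65,-20,32),457,176),((-65,20,32),363,442),((-65,-20,32),443,443),((-101,10,26),381,492),((-101,-10,26),424,492),((75,0,26),410,151)]
O=[("wrist",T,b,(u+.5)*q-.5,(v+.5)*q-.5) for b,u,v in L]
T1=np.load("w1T.npy");L1=[((65,20,32),357,130),((65,-20,32),433,130),((-65,20,32),357,355),((-65,-20,32),427,357)]
O1=[("wrist",T1,b,(u+.5)*q-.5,(v+.5)*q-.5) for b,u,v in L1]
for n,o,p0 in(("w3",O,[548,-216,-.4]),("w3z",O,[548,-216,-.4,0]),("two views",O+O1,[548,-216,-.4,0])):
  p,r=fit(o,p0);print(n,p,np.degrees(p[2]));print(r.T)
p,r=fit(O,[548,-216,-.4])
go([p[0],p[1],4],down(p[2]),8)
E
```

```text
w3 [ 548.216 -218.012   -0.411] -23.537830621609373
[[-1.341  1.055 -0.396  0.662  1.056 -2.091  0.067]
 [-1.398 -0.852  1.838  1.941  2.888  3.215 -2.084]]
w3z [ 546.878 -217.551   -0.411   -5.165] -23.56607006063489
[[-0.591  0.316  0.13   0.151  1.284 -2.312  0.076]
 [-0.007  0.54  -0.459 -0.346  0.149  0.482 -0.32 ]]
two views [ 547.531 -217.383   -0.411   -4.489] -23.5579334141718
[[-1.31  -0.181 -0.449 -0.268  0.786 -2.74  -0.527  1.657  1.603  2.76
   0.386]
 [-0.732 -0.193 -0.549 -0.437  0.159  0.491 -1.097  0.889  1.643  0.878
   0.17 ]]
rot total(units) [ 0.001 -0.009  0.125] mm [  -3.189   -2.425 -108.644]
[-0.01, 0.02, 0.54, 0.0, -0.0, 0.02]
[-0.01, 0.02, 0.54, 0.0, -0.0, 0.02]
[-0.01, 0.02, 0.54, 0.0, -0.0, 0.02]
[-0.01, 0.02, 0.54, 0.0, -0.0, 0.02]
[-0.01, 0.02, 0.54, 0.0, -0.0, 0.02]
[-0.01, 0.02, 0.54, 0.0, -0.0, 0.02]
[-0.01, 0.02, 0.54, 0.0, -0.0, 0.02]
[-0.01, 0.02, 0.54, 0.0, -0.0, 0.02]
```

```bash
python3 -m crank '[[[-0.13,0.15,0.5,0,0,0.12,85],[0,0,0.7,0,0,0,85],[0,0,0.7,0,0,0,85],[0,0,0.7,0,0,0,85],[0,0,0.7,0,0,0,85],[0,0,0.5,0,0,0,85],[0,0,0.35,0,0,0,85],[0,0,0.2,0,0,0,85]]]'
python3 -m crank '[[[0,0,0,0,0,0,85],[0,0,0,0,0,0,40],[0,0,0,0,0,0,30],[0,0,0,0,0,0,20],[0,0,0,0,0,0,20],[0,0,0,0,0,0,20],[0,0,0,0,0,0,20],[0,0,0,0,0,0,20]]]' 70
```

```text
time_s: 7.45
eef_pos: [546.6, -218.2, 2.7]
ee_rot: [-0.0, 0.979, -0.204, -0.0]
force: [-0.9, 0.1, 0.1]
grip_width: 0.994
grip_force: 0.0
time_s: 8.25
eef_pos: [546.9, -218.6, 3.8]
ee_rot: [0.0, 0.979, -0.204, 0.001]
force: [-0.6, 0.3, 6.1]
grip_width: 0.455
grip_force: 72.8
```

```bash
python3 - <<'E'
from h import *
y=np.radians(14.5);f=np.array([716.6,-15.6])-30*np.array([np.cos(y),np.sin(y)]);p=f-105*np.array([np.cos(y),np.sin(y)]);print(f,p)
go([*p,50],down(y),12)
E
```

```text
[687.556 -23.111] [585.9   -49.401]
rot total(units) [ 0.004 -0.009 -4.758] mm [ 38.955 169.155  46.209]
[-0.11, -0.57, -0.15, 0.0, -0.0, -0.4]
[-0.07, -0.57, -0.15, 0.0, -0.0, -0.4]
[-0.04, -0.58, -0.15, 0.0, -0.0, -0.4]
[-0.01, -0.58, -0.15, 0.0, -0.0, -0.4]
[0.02, -0.58, -0.15, 0.0, -0.0, -0.4]
[0.05, -0.58, -0.15, 0.0, -0.0, -0.4]
[0.09, -0.57, -0.15, 0.0, -0.0, -0.4]
[0.12, -0.57, -0.15, 0.0, -0.0, -0.4]
[0.15, -0.56, -0.15, 0.0, -0.0, -0.4]
[0.18, -0.55, -0.15, 0.0, -0.0, -0.4]
[0.21, -0.54, -0.15, 0.0, -0.0, -0.4]
[0.24, -0.53, -0.15, 0.0, -0.0, -0.4]
```

```bash
python3 -m crank '[[[0,0,-0.4,0,0,0,20],[0,0,-0.7,0,0,0,20],[0,0,-0.8,0,0,0,20],[-0.11,-0.57,0,0,0,-0.4,20],[-0.07,-0.57,0,0,0,-0.4,20],[-0.04,-0.58,0,0,0,-0.4,20],[-0.01,-0.58,0,0,0,-0.4,20],[0.02,-0.58,0,0,0,-0.4,20]]]'
python3 -m crank '[[[0.05,-0.58,0,0,0,-0.4,20],[0.09,-0.57,0,0,0,-0.4,20],[0.12,-0.57,0,0,0,-0.4,20],[0.15,-0.56,0,0,0,-0.4,20],[0.18,-0.55,0,0,0,-0.4,20],[0.21,-0.54,0,0,0,-0.4,20],[0.24,-0.53,0,0,0,-0.36,20],[0,0,0,0,0,0,20]]]'
python3 - <<'E'
from h import *
s=sense();print(s['eef_pos'],s['force'],s['grip_force'],s['dq'])
a=capture("wrist");cv2.imwrite("pics/w4.png",a);np.save("w4T.npy",wT(s));cv2.imwrite("pics/w4L.png",cv2.resize(a,(800,600)))
y=np.radians(14.5)
for z in(94,): print([proj("wrist",[716.6+c*np.cos(y)-e*np.sin(y),-15.6+c*np.sin(y)+e*np.cos(y),z],wT(s))*1.5625 for c,e in((-30,45),(-30,-45))])
E
```

```text
time_s: 9.05
eef_pos: [562.6, -147.1, 50.6]
ee_rot: [-0.0, 0.998, -0.065, -0.0]
force: [-0.4, -0.1, -3.1]
grip_width: 0.455
grip_force: 71.9
time_s: 9.85
eef_pos: [585.4, -47.2, 50.6]
ee_rot: [-0.0, 0.992, 0.128, -0.0]
force: [-0.5, -0.2, -2.8]
grip_width: 0.457
grip_force: 71.7
[585.446 -47.236  50.587] [-0.526 -0.179 -2.808] 71.68083071708679 [-0.038  0.001  0.003 -0.015 -0.008  0.027]
[array([146.525,  -0.929]), array([676.211,   2.578])]
```

View pics/w4L.png

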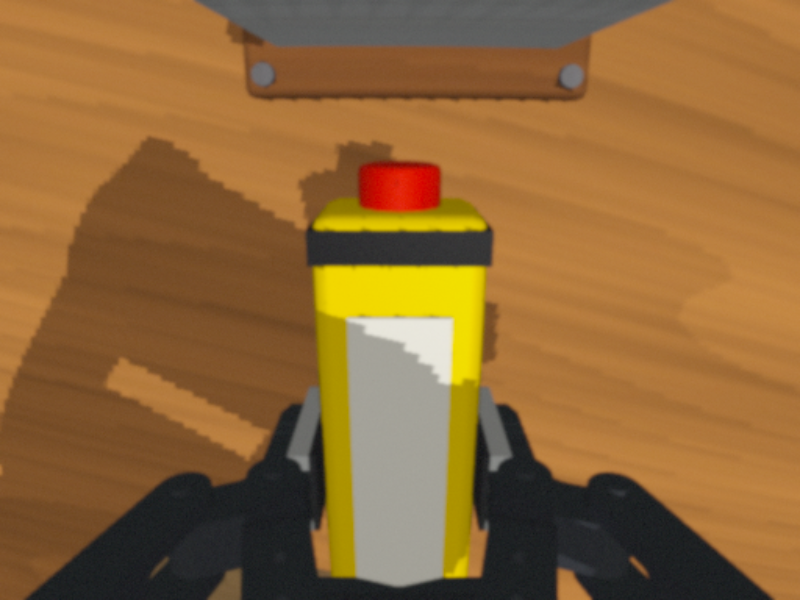

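The lamp is square to the block: foot front edge at row ~97, button tip at row 163, and the lateral offset is small. Advancing.

```bash
python3 -m crank '[[[0.3,0,0,0,0,0,20],[0.3,0,0,0,0,0,20],[0.2,0,0,0,0,0,20],[0.12,0,0,0,0,0,20],[0.06,0,0,0,0,0,20],[0.06,0,0,0,0,0,20],[0,0,0,0,0,0,20],[0,0,0,0,0,0,20]]]'
python3 -m crank '[[[0.06,0,0,0,0,0,20],[0.06,0,0,0,0,0,20],[0.06,0,0,0,0,0,20],[0.06,0,0,0,0,0,20],[0,0,0,0,0,0,20],[0,0,0,0,0,0,20],[0,0,0,0,0,0,20],[0,0,0,0,0,0,20]]]'
```

```text
time_s: 10.7
eef_pos: [610.5, -42.3, 50.5]
ee_rot: [-0.0, 0.992, 0.126, -0.0]
force: [1.2, 0.5, -2.0]
grip_width: 0.454
grip_force: 71.7
time_s: 11.5
eef_pos: [616.4, -40.8, 50.6]
ee_rot: [-0.0, 0.992, 0.126, 0.0]
force: [-1.0, 0.0, -2.0]
grip_width: 0.46
grip_force: 71.7
```

```bash
python3 -m crank '[[[0.06,0,0,0,0,0,20],[0.06,0,0,0,0,0,20],[0,0,0,0,0,0,20],[0,0,0,0,0,0,20],[0,0,0,0,0,0,20],[0,0,0,0,0,0,20],[0,0,0,0,0,0,20],[0,0,0,0,0,0,20]]]'
python3 -m crank '[[[0.05,0,0,0,0,0,20],[0.05,0,0,0,0,0,20],[0.05,0,0,0,0,0,20],[0,0,0,0,0,0,20],[0,0,0,0,0,0,20],[0,0,0,0,0,0,20],[0,0,0,0,0,0,20],[0,0,0,0,0,0,20]]]'
```

```text
time_s: 12.3
eef_pos: [619.3, -40.0, 50.5]
ee_rot: [-0.0, 0.992, 0.126, -0.0]
force: [-4.2, -1.6, -1.0]
grip_width: 0.455
grip_force: 71.7
time_s: 13.1
eef_pos: [622.3, -39.3, 50.5]
ee_rot: [-0.0, 0.992, 0.126, -0.001]
force: [-9.1, -2.3, 0.5]
grip_width: 0.454
grip_force: 72.2
```

```bash
python3 -m crank '[[[0.04,0,0,0,0,0,20],[0.04,0,0,0,0,0,20],[0,0,0,0,0,0,20],[0,0,0,0,0,0,20],[0,0,0,0,0,0,20],[0,0,0,0,0,0,20],[0,0,0,0,0,0,20],[0,0,0,0,0,0,20]]]'
```

```text
time_s: 13.9
eef_pos: [622.4, -39.2, 50.4]
ee_rot: [-0.0, 0.992, 0.126, -0.004]
force: [-21.0, -6.0, 7.0]
grip_width: 0.454
grip_force: 73.0
```

The button bottomed: +12 N moved the tool only 0.1 mm. Backing off, rising, and checking that the lamp didn't shift in the hand.

```bash
python3 -m crank '[[[-0.2,0,0,0,0,0,20],[-0.8,0,0,0,0,0,20],[-0.6,0,-0.4,0,0,0,20],[0,0,-1,0,0,0,20],[0,0,-1,0,0,0,20],[0,0,-1,0,0,0,20],[0,0,-0.6,0,0,0,20],[0,0,0,0,0,0,20]]]'
python3 - <<'E'
from h import *
s=sense();print(s['force'],s['wrist_torque'])
a=capture("wrist");cv2.imwrite("pics/w5.png",a);b=cv2.imread("pics/w4.png")
# lamp shift in hand between pictures
t=b[98:230,195:320];r=cv2.matchTemplate(a,t,cv2.TM_CCOEFF_NORMED);print(cv2.minMaxLoc(r))
for n,i in(("before",b),("after",a)): print(n,i[205:225,228:250].mean((0,1)),i[330:365,230:280].mean((0,1)))
y=np.radians(1.35);h=np.array([569.7,246.1,75]);Q=down(y,np.radians(35));ax=Q.apply([1,0,0]);tz=Q.apply([0,0,1])
home=h+65*ax+12.2*tz;pre=home+50*ax;np.savez("tgt.npz",home=home,pre=pre);print("home",home,"pre",pre)
go(pre+[0,0,15],Q,14)
E
```

```text
time_s: 14.7
eef_pos: [587.8, -48.7, 152.9]
ee_rot: [0.001, 0.992, 0.126, 0.003]
force: [0.4, -0.5, -3.3]
grip_width: 0.454
grip_force: 71.7
[ 0.444 -0.468 -3.259] [ 0.006 -0.011 -0.003]
(-0.44657573103904724, 0.9872370958328247, (54, 11), (195, 98))
before [181.391 191.009 192.998] [152.179 161.186 163.095]
after [187.125 196.855 198.886] [148.092 157.085 158.955]
home [629.926 247.519 102.289] pre [670.872 248.484 130.968]
rot total(units) [-0.497  4.336  1.597] mm [ 83.922 297.077  -5.176]
[0.44, -0.76, 0.02, -0.04, 0.31, 0.11]
[0.43, -0.77, 0.03, -0.04, 0.31, 0.11]
[0.42, -0.78, 0.04, -0.04, 0.31, 0.11]
[0.4, -0.78, 0.06, -0.04, 0.31, 0.11]
[0.39, -0.79, 0.07, -0.04, 0.31, 0.11]
[0.37, -0.8, 0.08, -0.04, 0.31, 0.11]
[0.36, -0.8, 0.1, -0.04, 0.31, 0.11]
[0.34, -0.81, 0.11, -0.04, 0.31, 0.11]
[0.32, -0.81, 0.12, -0.04, 0.31, 0.11]
[0.3, -0.82, 0.13, -0.04, 0.31, 0.11]
[0.28, -0.82, 0.14, -0.04, 0.31, 0.11]
[0.26, -0.83, 0.14, -0.04, 0.31, 0.11]
[0.24, -0.83, 0.15, -0.04, 0.31, 0.11]
[0.22, -0.84, 0.16, -0.04, 0.31, 0.11]
```

```bash
python3 -m crank '[[[0.44,-0.76,0.02,-0.04,0.31,0.11,20],[0.43,-0.77,0.03,-0.04,0.31,0.11,20],[0.42,-0.78,0.04,-0.04,0.31,0.11,20],[0.4,-0.78,0.06,-0.04,0.31,0.11,20],[0.39,-0.79,0.07,-0.04,0.31,0.11,20],[0.37,-0.8,0.08,-0.04,0.31,0.11,20],[0.36,-0.8,0.1,-0.04,0.31,0.11,20],[0.34,-0.81,0.11,-0.04,0.31,0.11,20]]]'
python3 -m crank '[[[0.32,-0.81,0.12,-0.04,0.31,0.11,20],[0.3,-0.82,0.13,-0.04,0.31,0.11,20],[0.28,-0.82,0.14,-0.04,0.31,0.11,20],[0.26,-0.83,0.14,-0.04,0.31,0.11,20],[0.24,-0.83,0.15,-0.04,0.31,0.11,20],[0.22,-0.84,0.16,-0.04,0.31,0.11,20],[0,0,0,0,0,0,20],[0,0,0,0,0,0,20]]]'
python3 - <<'E'
from h import *
s=sense();print(s['eef_pos'],s['joints'],s['force']);z=np.load("tgt.npz")
y=np.radians(1.35);Q=down(y,np.radians(35))
go(z['pre'],Q,1)
E
```

```text
time_s: 15.55
eef_pos: [633.5, 122.4, 145.6]
ee_rot: [-0.0, 0.983, 0.063, 0.174]
force: [0.3, 0.1, -2.7]
grip_width: 0.453
grip_force: 71.7
time_s: 16.35
eef_pos: [668.3, 248.7, 141.9]
ee_rot: [0.001, 0.954, 0.016, 0.299]
force: [-0.1, -1.1, -3.0]
grip_width: 0.457
grip_force: 71.7
[668.291 248.695 141.917] [ 0.238  0.561  1.499 -0.266  0.501  1.972] [-0.057 -1.058 -3.023]
rot total(units) [0.037 0.029 0.076] mm [  2.581  -0.211 -10.949]
[-0.17, 0.01, 0.42, 0.04, 0.03, 0.08]
```

```bash
python3 -m crank '[[[-0.17,0.01,0.42,0.04,0.03,0.08,20],[0,0,0,0,0,0,20],[-0.2,0,0,0,0,0,20],[-0.2,0,0,0,0,0,20],[-0.1,0,0,0,0,0,20],[0,0,0,0,0,0,20],[0,0,0,0,0,0,20],[0,0,0,0,0,0,20]]]'
cat > g.py <<'E'
from h import *
s=sense();z=np.load("tgt.npz");Q=down(np.radians(1.35),np.radians(35))
print("rel home tool mm",Q.inv().apply(s['eef_pos']-z['home']),"rot err deg",np.degrees((Rt(s['ee_rot']).inv()*Q).as_rotvec()),"F tool",Q.inv().apply(s['force']-[0,0,-2.9]),"M",Q.inv().apply(s['wrist_torque']),s['grip_force'],s['time_s'])
E
python3 g.py
```

```text
time_s: 17.15
eef_pos: [661.4, 248.1, 125.6]
ee_rot: [-0.004, 0.953, 0.011, 0.302]
force: [-0.5, -0.4, -3.4]
grip_width: 0.459
grip_force: 71.7
rel home tool mm [39.173  0.173 -0.993] rot err deg [-0.017 -0.202 -0.092] F tool [-0.682  0.415  0.137] M [-0.004 -0.499 -0.053] 71.71173691749573 17.15
```

```bash
python3 -m crank '[[[0,0,0.03,0,0,0,20],[-0.06,0,0,0,0,0,20],[-0.06,0,0,0,0,0,20],[-0.06,0,0,0,0,0,20],[-0.06,0,0,0,0,0,20],[0,0,0,0,0,0,20],[0,0,0,0,0,0,20],[0,0,0,0,0,0,20]]]' >/dev/null; python3 g.py
python3 -m crank '[[[-0.06,0,0,0,0,0,20],[-0.06,0,0,0,0,0,20],[-0.06,0,0,0,0,0,20],[0,0,0,0,0,0,20],[0,0,0,0,0,0,20],[0,0,0,0,0,0,20],[0,0,0,0,0,0,20],[0,0,0,0,0,0,20]]]'>/dev/null; python3 g.py
```

```text
rel home tool mm [32.974  0.197 -0.11 ] rot err deg [-0.012 -0.183 -0.091] F tool [ 0.091 -0.031 -0.128] M [-0.02  -0.508  0.012] 71.7123556137085 17.95
rel home tool mm [28.444  0.213 -0.071] rot err deg [-0.01  -0.178 -0.093] F tool [-0.332  0.385 -0.648] M [ 0.007 -0.484  0.04 ] 71.7116904258728 18.75
```

```bash
python3 -m crank '[[[-0.06,0,0,0,0,0,20],[-0.06,0,0,0,0,0,20],[-0.06,0,0,0,0,0,20],[-0.06,0,0,0,0,0,20],[0,0,0,0,0,0,20],[0,0,0,0,0,0,20],[0,0,0,0,0,0,20],[0,0,0,0,0,0,20]]]' >/dev/null; python3 g.py
python3 -m crank '[[[-0.06,0,0,0,0,0,20],[-0.06,0,0,0,0,0,20],[-0.06,0,0,0,0,0,20],[-0.06,0,0,0,0,0,20],[0,0,0,0,0,0,20],[0,0,0,0,0,0,20],[0,0,0,0,0,0,20],[0,0,0,0,0,0,20]]]'>/dev/null; python3 g.py
```

```text
rel home tool mm [22.471  0.168 -0.067] rot err deg [-0.013 -0.183 -0.091] F tool [0.491 0.028 0.13 ] M [-0.016 -0.5   -0.011] 71.71162247657776 19.55
rel home tool mm [16.47   0.158 -0.045] rot err deg [-0.014 -0.182 -0.093] F tool [ 0.907  0.998 -0.073] M [ 0.011 -0.523 -0.005] 71.71157240867615 20.35
```

```bash
python3 -m crank '[[[-0.08,0,0,0,0,0,20],[-0.08,0,0,0,0,0,20],[-0.08,0,0,0,0,0,20],[-0.08,0,0,0,0,0,20],[0,0,0,0,0,0,20],[0,0,0,0,0,0,20],[0,0,0,0,0,0,20],[0,0,0,0,0,0,20]]]' >/dev/null; python3 g.py
python3 -m crank '[[[-0.06,0,0,0,0,0,20],[-0.06,0,0,0,0,0,20],[0,0,0,0,0,0,20],[0,0,0,0,0,0,20],[0,0,0,0,0,0,20],[0,0,0,0,0,0,20],[0,0,0,0,0,0,20],[0,0,0,0,0,0,20]]]'>/dev/null; python3 g.py
```

```text
rel home tool mm [ 8.525  0.159 -0.039] rot err deg [-0.013 -0.187 -0.091] F tool [ 0.403 -0.259 -0.283] M [ 0.032 -0.537  0.04 ] 71.71130418777466 21.15
rel home tool mm [ 5.409  0.155 -0.017] rot err deg [-0.012 -0.177 -0.091] F tool [-0.322  0.366  0.034] M [ 0.019 -0.537  0.029] 71.71102523803711 21.95
```

```bash
python3 -m crank '[[[-0.06,0,0,0,0,0,20],[-0.06,0,0,0,0,0,20],[-0.04,0,0,0,0,0,20],[0,0,0,0,0,0,20],[0,0,0,0,0,0,20],[0,0,0,0,0,0,20],[0,0,0,0,0,0,20],[0,0,0,0,0,0,20]]]' >/dev/null; python3 g.py
python3 -m crank '[[[-0.04,0,0,0,0,0,20],[-0.04,0,0,0,0,0,20],[0,0,0,0,0,0,20],[0,0,0,0,0,0,20],[0,0,0,0,0,0,20],[0,0,0,0,0,0,20],[0,0,0,0,0,0,20],[0,0,0,0,0,0,20]]]'>/dev/null; python3 g.py
```

```text
rel home tool mm [1.428 0.147 0.012] rot err deg [-0.012 -0.178 -0.092] F tool [0.498 0.216 0.444] M [-0.071 -0.502  0.012] 71.71149730682373 22.75
rel home tool mm [ 0.14   0.101 -0.138] rot err deg [-0.03  -0.261 -0.088] F tool [5.431 0.459 1.97 ] M [-0.014  0.353 -0.083] 71.6563367843628 23.55
```

Contact came within 0.2 mm of the predicted home. I'll press a little harder to confirm it's seated, then take the last look.

```bash
python3 -m crank '[[[-0.04,0,0,0,0,0,20],[-0.04,0,0,0,0,0,20],[0,0,0,0,0,0,20],[0,0,0,0,0,0,20],[0,0,0,0,0,0,20],[0,0,0,0,0,0,20],[0,0,0,0,0,0,20],[0,0,0,0,0,0,20]]]' >/dev/null; python3 g.py
python3 - <<'E'
from h import *
a=capture("side");b=capture("top")
cr=lambda i,x,y: cv2.resize(i[y:y+120,x:x+100],(400,480),interpolation=cv2.INTER_CUBIC)
cv2.imwrite("pics/v10.png",np.hstack([cr(a,170,190),cr(b,123,110)]))
E
```

```text
rel home tool mm [ 0.205  0.028 -0.525] rot err deg [-0.081 -0.498 -0.097] F tool [11.043  1.422  3.417] M [-0.197  1.298 -0.231] 71.3618016242981 24.35
```

View pics/v10.png

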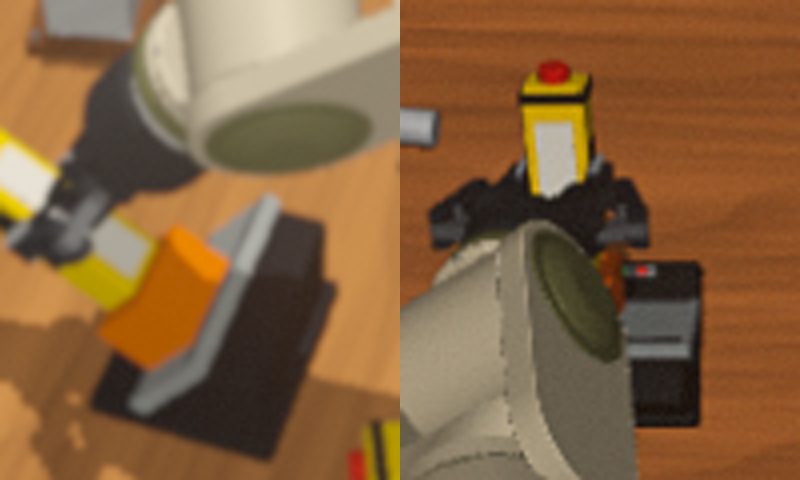

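The side view shows the lamp body flush on the orange module's face at about (130,310), with no gap; the top view shows the lamp in line. Relax, release and withdraw.

```bash
python3 -m crank '[[[0.05,0,0.01,0,0,0,20],[0,0,0,0,0,0,20],[0,0,0,0,0,0,40],[0,0,0,0,0,0,50],[0,0,0,0,0,0,65],[0,0,0,0,0,0,70],[0,0,0,0,0,0,70],[0,0,0,0,0,0,70]]]' 20; python3 g.py
python3 -m crank '[[[0,0,-0.1,0,0,0,70],[0,0,-0.2,0,0,0,70],[0,0,-0.3,0,0,0,70],[0,0,-0.4,0,0,0,70],[0,0,-0.5,0,0,0,70],[0,0,-0.6,0,0,0,70],[0,0,-0.6,0,0,0,70],[0,0,-0.6,0,0,0,70]]]'
python3 -m crank '[[[0,0,-0.6,0,0,0,70],[0,0,-0.6,0,0,0,70],[0,0,-0.6,0,0,0,70],[0,0,-0.6,0,0,0,70],[0,0,-0.4,0,0,0,70],[0,0,0,0,0,0,70],[0,0,0,0,0,0,70],[0,0,0,0,0,0,70]]]'
python3 - <<'E'
from h import *
s=sense();w=capture("wrist");T=wT(s);a=capture("side");cv2.imwrite("pics/f_w.png",w);cv2.imwrite("pics/f_s.png",a)
y=np.radians(1.35);Q=down(y,np.radians(35));h=np.array([569.7,246.1,75])
# predicted vs seen positions of red button (side and wrist)
for n,i,TT in(("side",a,None),("wrist",w,T)):
  hs=cv2.cvtColor(i,cv2.COLOR_BGR2HSV);m=(((hs[...,0]<6)|(hs[...,0]>174))&(hs[...,1]>170)&(hs[...,2]>90)).astype(np.uint8)
  k,l,st,ce=cv2.connectedComponentsWithStats(m)
  print(n,"pred button",proj(n,h+(65+70)*Q.apply([1,0,0]),TT),[(ce[j],st[j,4]) for j in range(1,k) if st[j,4]>8])
  hy=((hs[...,0]>22)&(hs[...,0]<36)&(hs[...,1]>150)).astype(np.uint8);k,l,st,ce=cv2.connectedComponentsWithStats(hy)
  print(" pred body ctr",proj(n,h+65*Q.apply([1,0,0]),TT),[(ce[j],st[j,:4]) for j in range(1,k) if st[j,4]>60])
E
```

```text
time_s: 25.25
eef_pos: [628.9, 247.3, 101.2]
ee_rot: [-0.004, 0.953, 0.011, 0.302]
force: [-0.2, -0.4, 0.0]
grip_width: 0.817
grip_force: 0.0
rel home tool mm [-1.468  0.155  0.29 ] rot err deg [-0.008 -0.162 -0.089] F tool [ 1.474  0.372 -2.534] M [ 0.019 -0.304  0.037] 0.0 25.25
time_s: 26.05
eef_pos: [580.7, 246.3, 170.1]
ee_rot: [-0.004, 0.953, 0.011, 0.302]
force: [0.0, 0.5, -0.3]
grip_width: 0.821
grip_force: 0.0
time_s: 26.85
eef_pos: [541.1, 245.1, 225.3]
ee_rot: [-0.004, 0.953, 0.01, 0.302]
force: [0.4, -0.1, 0.3]
grip_width: 0.818
grip_force: 0.0
side pred button [155.071 225.495] [(array([270.984, 107.469]), np.int32(64)), (array([152.5, 227.5]), np.int32(10)), (array([258.684, 306.895]), np.int32(19))]
 pred body ctr [180.292 243.074] [(array([417.077,  37.499]), array([396,  17,  50,  39], dtype=int32)), (array([176.539, 244.772]), array([151, 222,  57,  45], dtype=int32)), (array([292.435, 306.863]), array([265, 292,  56,  25], dtype=int32))]
wrist pred button [254.318  91.124] [(array([254.706,  89.538]), np.int32(197)), (array([290.909, 243.636]), np.int32(11))]
 pred body ctr [254.422 175.667] [(array([254.927,  98.747]), array([232,  96,  47,   6], dtype=int32)), (array([254.737, 170.546]), array([231, 109,  49, 140], dtype=int32))]
```

```bash
python3 -c "
from rig import *
print(finish_job())"
```

```text
the job is handed in; nothing more can be done
None
```

I pushed the lamp's button fully in against the steel block, plugged the lamp into the charger all the way home and let go of it there. I handed the job in at about 27 s with the gripper clear and felt no contact on the transit moves. The white strip looked no dimmer to the camera after the push, so the click-off rests on the button bottoming out.

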